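Set out the moss-clock assembly station

TASK

Set out the parts for the next clock: stand the little glue dropper bottle in the middle of the oak hoop on the wooden board so that it cannot be knocked over, lay the nearby round birch blank on the board, exactly midway between the hoop and the blue tape roll that are on it, and set the black clock movement flat on top of the blank, shaft up, centred and with its sides square to the board. Stand the glass pin jar upright on the bench in front of the board, straight out from the blank (square to the board's long edge), leaving a clear gap of 5 cm between the blank and the jar. Let go of everything and leave the purple tub, the spring clamp and the moss cushion where they are.

Things in the scene. Friction and masses are not known exactly. Their poses are not given: they have to be found in the camera images.
- board: fixed brown wooden board lying flat, 130 (x) x 460 (y) x 6 mm, a small screw in each corner. Origin: centre of its underside, on the bench (z = 0); top at z = 6 mm. x points away from the robot (within 10 degrees of world x), y along its long side, to the left. Hoop and tape roll sit on its long centre line, 160 mm to either side of its centre; which is left differs.
- hoop: fixed oak hoop, an open ring lying flat on the board: outside diameter 122 mm, inside diameter about 100 mm, 28 mm high (rim at z = 34 mm). The board's top is the floor inside it. A wall stands behind the board at x = 0.76 m: take care that a wide gripper does not strike it. Origin: centre of its underside, z up.
- tape_roll: fixed roll of blue masking tape lying flat on the board: outside diameter 112 mm, 36 mm high, open cardboard core. Origin: centre of its underside, z up.
- glue_dropper: loose small white bottle with a thin green dropper spout, standing upright on the bench: body 36 mm in diameter with upright sides to about 70 mm height, 120 mm high in all, 70 g. Grip it round the body, 45 to 65 mm above its foot, to stay over the hoop's rim. Origin: centre of its underside, z up.
- blank: loose round birch disc, plain wood, 66 to 68 mm in diameter, 10 mm thick, 30 g, lying flat on open bench between the robot and the board (another disc, hoop and tape roll beyond the steel rule at the far right of the bench, out of reach, have no part in this). Origin: centre of its underside, z up.
- movement: loose black quartz clock movement, a flat square case 56 x 56 mm and 16 mm thick with a thin brass shaft standing in its middle (33 mm high in all), 45 g, lying shaft up. Origin: centre of its underside; x and y square to its sides, z up along the shaft.
- pins: loose glass jar with a pale lid, with brass pins in it, standing upright: 50 mm in diameter, 62 mm high, 110 g; grip it on the glass, 25 to 45 mm above its foot. Origin: centre of its underside, z up.
- tub: bystander: purple screw tub, 67 mm in diameter, 50 mm high, loose. Origin: centre of its underside.
- clamp: bystander: black nylon spring clamp with orange tips lying flat, 58 x 118 x 22 mm (its y is the long way), loose. Origin: centre of its underside.
- moss: bystander: light green moss cushion, 46 mm in diameter, 27 mm high, loose. Origin: centre of its underside.
Mind the look-alikes: they are no part of the job. Several things have the shape of the pins; the one meant has the colours described above. There is more than one size of the blank; the job needs the smaller.

How it is judged (in metres and radians):
At the end, for the whole second after the job is handed in: Bottle upright on the board in the hoop, 15 mm from centre at most; blank flat, midway to 12 mm each way; movement flat on it, 10 mm off centre at most, square to 0.17 rad; jar upright on the bench in front, centres 94-124 mm apart, 20 mm off the board's midline at most; all at rest (horizontal distance between glue_dropper and hoop below 0.015 m and height (world z) of glue_dropper between 0.003 and 0.012 m and x of blank in the frame of board between -0.012 and 0.012 m and y of blank in the frame of board between -0.012 and 0.012 m and height (world z) of blank between 0.003 and 0.01 m and horizontal distance between movement and blank below 0.01 m and height (world z) of movement between 0.012 and 0.02 m and (angle between the x axis of movement and the x axis of board, either way round below 0.17 rad or angle between the x axis of movement and the y axis of board, either way round below 0.17 rad) and horizontal distance between pins and blank between 0.094 and 0.124 m and x of pins in the frame of board below -0.08 m and y of pins in the frame of board between -0.02 and 0.02 m and height (world z) of pins between -0.003 and 0.005 m and angle between each of glue_dropper, blank, movement, pins's own z axis and vertical below 0.08 rad and linear speed of each of glue_dropper, blank, movement, pins below 0.02 m/s and angular speed of each of glue_dropper, blank, movement, pins below 0.2 rad/s); the robot touches nothing.
It fails at once if the tub, the clamp or the moss cushion is pushed more than 20 mm (distance of any of tub, clamp, moss from where it was at the start of the episode above 0.02 m).
It also fails if it takes over 115 s, if anything falls off the work surface, if the arm or the gripper's body presses on something with over 40 N, if the wrist force passes 120 N, or if a joint passes its speed limit or range.

ROBOT

A 6-joint arm with a two-finger parallel gripper is mounted at the origin on the work surface; the furniture and walls round the work are solid. World frame = base frame: x ahead of the robot, y to its left, z up, the work surface at z = 0. Lengths are in m, angles in degrees, forces in N, time in s.
With the tool pointing down it reaches from about 0.375 to 0.9 m from the base axis. Payload 3.1 kg.
Tool frame: the origin (TCP) lies on the centre line of the jaws, within the pads' length; the fingertips stand 11 mm ahead of it and the grasp point (between the pads) lies 8 mm behind it; z points along the fingers, y is the line along which they close (so a half turn about z gives the same grasp; the last joint's range is limited). The gripper opens to 87 mm and grips with 3 to 60 N. Pads are 19 mm wide; open, the fingers measure 117 mm over their backs; the gripper's body (75 mm by 190 mm) begins 51 mm behind the grasp point.
Start: joints at [57.668, 30.224, 82.088, -0, 67.689, -10.227], TCP at [0.235, 0.579, 0.234] pointing down, gripper open.
Joint ranges: [-176.69, 176.69], [-43.24, 126.21], [12.49, 139.97], [-82, 262], [0, 151.66], [-163.58, 163.58]. Speed limits (degrees/s): [159.86, 159.86, 180, 180, 180, 180].

INTERFACE

Orientations are given as a 3x3 rotation matrix whose columns are the frame's x, y, z axes.
In Python, from rig import * gives the robot as it stands.
- The arm moves only by the shell command python3 -m inch 'ROWS'. ROWS is JSON, a list of rows, each an object of numbers: "gripper": the opening in per cent of the stroke, from 0 (shut) to 100 (fully open); "dx", "dy", "dz": the shift along the tool's x, y, z in mm; "turn": the turn about the tool's z in rad. A call has 1 to 12 rows; each row is the pose to reach, as a shift and turn from the pose commanded when the call began, along the tool's axes at that moment; what a row does not reach only later rows make up. A row lasts 1/10 s, in which the tool goes at most 50 mm and 8.59 degrees, less where a joint would pass 70% of its speed; a pose out of reach is approached as far as the arm can. A call with a gripper value outside its range is refused whole. The fingers move at their own pace and stop on an object; the grip force is fixed at half the most. Time passes only in rows, so rows that repeat a pose let the fingers close. It gives the time, the measured TCP pose, the force and the opening at its end, in the units of the state.
- read_state(): the state, without advancing time (a new reading comes with each control period).
- capture(name): name is "side" or "top"; returns the picture (480x640x3 uint8, red, green, blue); there is no depth.
- get_calibration(name): a dict with "camera_matrix" (3x3 intrinsics, pixels), "k1" (the pictures are not rectified: a ray, as slopes to the right and down, at radius r is drawn at 1 + k1 r^2 times it, then the intrinsics apply), "world_to_cam" (4x4, takes a point from world to camera coordinates). Camera axes: x right, y down, z forward; pixel columns grow to the right and rows downward; lengths in m; the calibration is good to about 2 mm. A picture is of the moment at which its call begins. get_calibration takes no time and is no camera call.
- hand_in(): hands the job in, once; it reports no verdict.
Trained networks look in the newest picture that a camera, given by its name, has taken for a name from the list of things; names that differ only in an ending like _2 or _b are one class to them, and where a whole thing is asked for, a point or a joint stands for the part that bears it (a point fixed in the world has none). Each returns a list of dicts, best first, with "score" (0 to 1); they miss things now and then, are a little off and sometimes report something else, mostly with a low value. They report only what shows in the picture. A call takes as long as a camera call. They do not tell look-alikes from the thing itself.
- recognise(camera, query): "extent" ([centre column, centre row, width, height] in pixels, round what is visible of it).
The state is a dict: "time_s": time; "joint_positions": joint angles; "qvel": joint speeds; "tau": joint torques, N m; "position": TCP position; "tcp_rot": TCP orientation; "force": force on the tool from outside, world axes, zero at the start; "moment": the same for the moment, N m; "opening": opening from 0.0 (shut) to 1.0 (fully open).
Only numpy, scipy, OpenCV 4.12 (cv2) and the standard library are available. Lean on these libraries where they do the work, as an engineer would, in place of code of your own. Each camera call takes 0.05 s, during which the arm holds its last target. There are 200 camera calls.

## Working session

There is one attempt and no reset: what is moved stays moved. The work goes in short steps, Python scripts to look and compute and a shell command to move; the robot and the scene stay as the last step left them, time stands still between calls to the robot, and variables do not carry over. Pictures are saved under pics/ and viewed, on a budget of 14 in all, crops included, one or two more only if the job needs it, and the job is handed in when it is done.

```bash
mkdir -p pics; ls; python3 - <<'E'
from rig import *
import cv2
for c in("top","side"):
    im=capture(c); cv2.imwrite(f"pics/{c}0.png",im[:,:,::-1])
    k=get_calibration(c); print(c,k)
    for n in ["board","hoop","tape_roll","glue_dropper","blank","movement","pins","tub","clamp","moss"]:
        print(n,[([round(float(v)) for v in d["extent"]],round(float(d["score"]),2)) for d in recognise(c,n)])
s=read_state();print(s["time_s"],s["position"],s["tcp_rot"],s["opening"])
E
```

```text
pics
top {'camera_matrix': array([[575.90650521,   0.        , 325.3832501 ],
       [  0.        , 575.90650521, 240.54545387],
       [  0.        ,   0.        ,   1.        ]]), 'k1': -0.15214083368275164, 'world_to_cam': array([[ 0.00727127, -0.9999601 ,  0.00518948,  0.01487957],
       [-0.99462929, -0.00776813, -0.10320967,  0.50529621],
       [ 0.10324586, -0.00441114, -0.99464608,  1.35698273],
       [ 0.        ,  0.        ,  0.        ,  1.        ]])}
board [([331, 199, 192, 54], 0.64)]
hoop [([398, 195, 52, 52], 0.76)]
tape_roll [([265, 197, 50, 53], 0.89)]
glue_dropper [([271, 281, 16, 11], 0.67)]
blank [([193, 289, 29, 27], 0.72), ([146, 276, 34, 41], 0.67)]
movement [([468, 291, 32, 30], 0.83)]
pins [([386, 317, 21, 20], 0.96), ([400, 277, 26, 19], 0.72)]
tub [([185, 210, 28, 30], 0.72)]
clamp [([473, 213, 48, 26], 0.55)]
moss [([503, 253, 17, 16], 0.58), ([188, 210, 30, 29], 0.29)]
side {'camera_matrix': array([[590.48331683,   0.        , 331.71036334],
       [  0.        , 590.48331683, 246.71978918],
       [  0.        ,   0.        ,   1.        ]]), 'k1': 
[... 295 characters left out ...]
4, 255, 153, 113], 0.56)]
hoop [([410, 276, 50, 48], 0.57)]
tape_roll [([330, 204, 44, 34], 0.95)]
glue_dropper [([270, 230, 16, 45], 0.93), ([380, 381, 29, 24], 0.73), ([446, 390, 18, 20], 0.41), ([331, 205, 43, 39], 0.27)]
blank [([217, 178, 36, 22], 0.71), ([225, 204, 28, 20], 0.58)]
movement [([381, 381, 36, 26], 0.69)]
pins [([299, 321, 28, 38], 0.74), ([345, 311, 20, 32], 0.56)]
tub [([283, 171, 22, 25], 0.91)]
clamp [([465, 342, 37, 42], 0.9)]
moss [([446, 388, 23, 22], 0.55)]
1.1 [0.23517434 0.57906392 0.23356444] [[-9.26483600e-01  3.76335142e-01  1.95453197e-05]
 [ 3.76335143e-01  9.26483599e-01  4.37776441e-05]
 [-1.63335218e-06  4.79148600e-05 -9.99999999e-01]] 0.9973162959875385
```

View pics/top0.png

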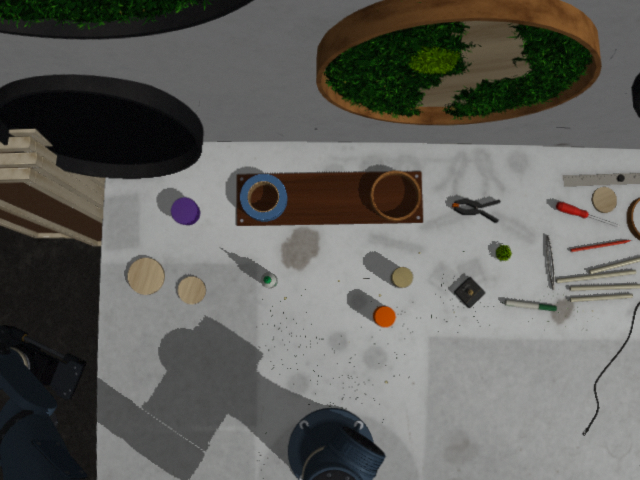

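View pics/side0.png

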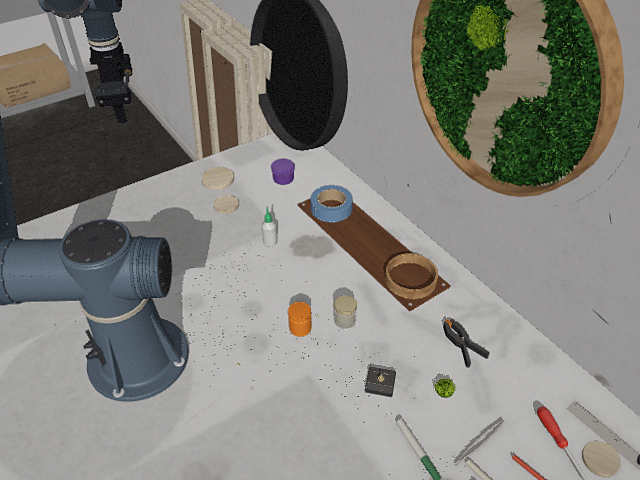

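The top picture has the tape roll at (264,197), the hoop at (397,195), the glue bottle at (270,281), the movement at (468,291) and the clamp, moss and tub where expected. There are two candidates each for two of the things:
- **Jars:** orange at (384,317), or pale lid over clear glass at (401,277). The pale one fits.
- **Discs:** (146,276) large, or (192,289) small. The small one fits.

I'll measure them and confirm in one crop.

```bash
cat > h.py <<'E'
from rig import *
import cv2, numpy as np
def ray(c,uv):
    k=get_calibration(c); D=np.array([k["k1"],0,0,0,0.])
    p=cv2.undistortPoints(np.array(uv,float).reshape(-1,1,2),k["camera_matrix"],D)[:,0]
    T=k["world_to_cam"]; R=T[:3,:3]; return -R.T@T[:3,3], np.c_[p,np.ones(len(p))]@R
def w(c,uv,z):
    o,d=ray(c,uv); return (o+d*((z-o[2])/d[:,2])[:,None])[:,:2]
def px(c,P):
    k=get_calibration(c);T=k["world_to_cam"]
    return cv2.projectPoints(np.array(P,float).reshape(-1,1,3),cv2.Rodrigues(T[:3,:3])[0],T[:3,3],k["camera_matrix"],np.array([k["k1"],0,0,0,0.]))[0][:,0]
def blob(im,box,f,grow=6):
    u,v,a,b=box; x0,y0=int(u-a/2-grow),int(v-b/2-grow); x1,y1=int(u+a/2+grow),int(v+b/2+grow)
    hsv=cv2.cvtColor(im,cv2.COLOR_RGB2HSV)[y0:y1,x0:x1].astype(int)
    m=f(hsv[...,0],hsv[...,1],hsv[...,2]).astype(np.uint8)
    n,l,s,c=cv2.connectedComponentsWithStats(m); i=1+np.argmax(s[1:,4])
    cn=max(cv2.findContours((l==i).astype(np.uint8),cv2.RETR_EXTERNAL,cv2.CHAIN_APPROX_NONE)[0],key=len)[:,0]+[x0,y0]
    return cn.astype(np.float32), s[i,4]
def circ(c,cn,z):
    P=w(c,cn,z); A=np.c_[2*P,np.ones(len(P))]; s=np.linalg.lstsq(A,(P**2).sum(1),rcond=None)[0]
    return s[:2].round(4), round(2000*np.sqrt(s[2]+s[0]**2+s[1]**2),1)
E
python3 - <<'E'
from h import *
im=capture("top"); sd=capture("side")
wood=lambda h,s,v:(s>50)&(h<30)&(v>90)
for n,b,z,f in [("blankS",(192,289,29,27),.01,wood),("blankL",(146,276,36,38),.01,wood),("pins",(401,277,21,21),.062,wood),
  ("tape",(264,197,48,50),.036,lambda h,s,v:(h>95)&(h<125)&(s>80)),("hoop",(397,195,52,52),.034,lambda h,s,v:(s>50)&(h<30)&(v>85)),
  ("tub",(185,210,28,30),.05,lambda h,s,v:(h>125)&(h<160)&(s>80))]:
    cn,a=blob(im,b,f); print(n,a,cn.mean(0),circ("top",cv2.convexHull(cn)[:,0],z))
cn,a=blob(im,(468,291,32,30),lambda h,s,v:v<85); r=cv2.minAreaRect(w("top",cn,.016).astype(np.float32)*1000); print("mov",a,r, cv2.boxPoints(r))
# glue: spout tip/green
for c,b in (("top",(270,281,16,11)),("side",(269,215,16,20))):
    I=im if c=="top" else sd
    cn,a=blob(I,b,lambda h,s,v:(h>45)&(h<95)&(s>70)); print("green",c,a,cn.min(0),cn.max(0),cn.mean(0))
print("glue foot guess side",w("side",[(270,247)],0), "top body", w("top",[(271,282)],.07))
A=cv2.resize(im[255:330,120:225],None,fx=4,fy=4);B=cv2.resize(im[180:340,360:500],None,fx=3,fy=3)
C=cv2.resize(sd[285:345,280:370],None,fx=4,fy=4)
K=np.zeros((560,790,3),np.uint8);K[:300,:420]=A[:300,:420];K[310:550,:360]=C;K[:480,425:785]=B[:480,:360]
cv2.imwrite("pics/crop1.png",K[:,:,::-1])
E
```

```text
blankS 610 [191.1579  289.85526] (array([0.3841, 0.3435]), np.float64(67.6))
blankL 1074 [145.56863 275.87256] (array([0.4169, 0.4585]), np.float64(91.4))
pins 325 [402.30908 276.81818] (array([ 0.4177, -0.1613]), np.float64(46.8))
tape 951 [263.33334 197.0303 ] (array([0.6082, 0.1692]), np.float64(114.6))
hoop 210 [395.55844 182.33116] (array([ 0.6188, -0.1503]), np.float64(119.0))
tub 615 [184.80519 211.09091] (array([0.5712, 0.3556]), np.float64(67.4))
mov 598 ((386.7518615722656, -325.00750732421875), (69.226806640625, 59.24802780151367), 45.32406234741211) [[ 341.34982 -328.7924 ]
 [ 383.4808  -370.44943]
 [ 432.1539  -321.22263]
 [ 390.02292 -279.56558]]
green top 45 [264. 276.] [270. 283.] [267.  279.1]
green side 64 [265. 207.] [271. 222.] [267.51514 215.18182]
glue foot guess side [[0.39991137 0.13328872]] top body [[0.40329605 0.14388995]]
```

View pics/crop1.png

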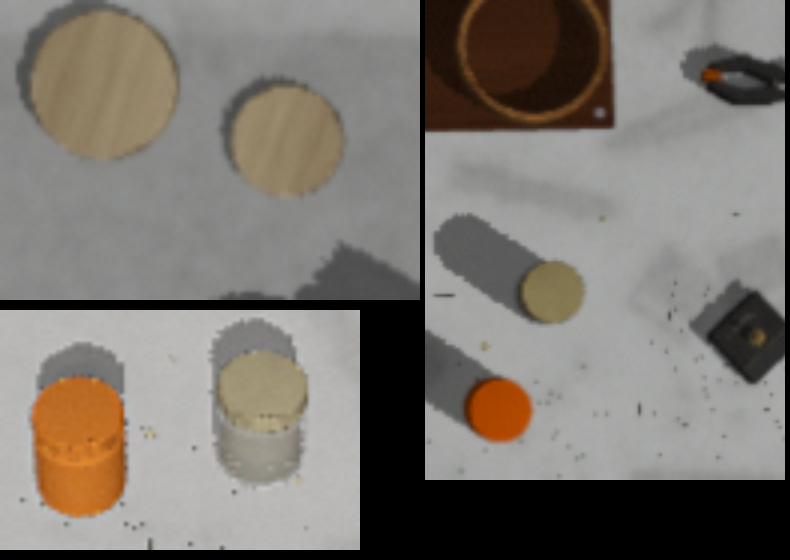

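The crop confirms both choices: the pale-lid clear jar at (402,277), right of the orange one, and the smaller disc at (192,289). Next I refine the movement, board and bottle.

```bash
python3 - <<'E'
from h import *
im=capture("top"); sd=capture("side")
for t in (45,55,65):
    cn,a=blob(im,(468,291,32,30),lambda h,s,v:v<t); r=cv2.minAreaRect(w("top",cn,.016).astype(np.float32)*1000); print("mov",t,a,np.round(r[0]),np.round(r[1]),r[2])
cn,a=blob(im,(330,198,192,54),lambda h,s,v:(s>90)&((h<20)|(h>170))|((h>95)&(h<125)&(s>80)),3)
r=cv2.minAreaRect(w("top",cn,.006).astype(np.float32)*1000);print("board",a,r)
g=[]
for c,b,I in (("top",(270,281,16,11),im),("side",(269,215,16,20),sd)):
    cn,a=blob(I,b,lambda h,s,v:(h>45)&(h<95)&(s>70),3); g.append(ray(c,[cn.mean(0)]))
(o1,d1),(o2,d2)=[(o,d[0]/np.linalg.norm(d)) for o,d in g]
A=np.zeros((3,3));bb=np.zeros(3)
for o,d in ((o1,d1),(o2,d2)):
    M=np.eye(3)-np.outer(d,d);A+=M;bb+=M@o
p=np.linalg.solve(A,bb);print("green pt",p)
q=p[:2]
K=[]
for c,I,x0,y0 in (("top",im,245,255),("side",sd,240,195)):
    s=6; C=cv2.resize(I[y0:y0+60,x0:x0+60],None,fx=s,fy=s)
    for z,rr in ((0,.018),(.07,.018),(.12,.002)):
        th=np.linspace(0,2*np.pi,60); P=px(c,np.c_[q[0]+rr*np.cos(th),q[1]+rr*np.sin(th),th*0+z])
        cv2.polylines(C,[((P-[x0,y0]+.5)*s).astype(int)],True,(255,0,0),1)
    K.append(C)
cv2.imwrite("pics/glue.png",np.hstack(K)[:,:,::-1])
E
```

```text
mov 45 325 [ 384. -329.] [52. 54.] 44.212623596191406
mov 55 473 [ 383. -330.] [54. 55.] 44.231937408447266
mov 65 503 [ 383. -329.] [57. 57.] 43.00537109375
board 9202 ((613.230224609375, 9.409835815429688), (129.07774353027344, 455.7879333496094), 1.587902545928955)
green pt [0.40935868 0.15155155 0.08819462]
```

View pics/glue.png

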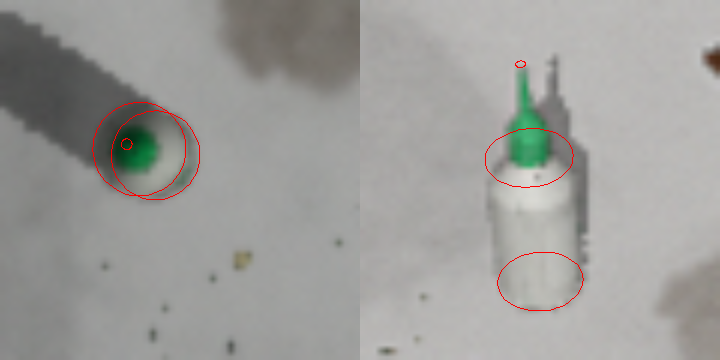

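```bash
cat > go.py <<'E'
import sys
from h import *
def go(x,y,z,yaw):
    s=read_state();R=s["tcp_rot"];d=R.T@(np.array([x,y,z])-s["position"])*1000
    cur=np.degrees(np.arctan2(R[1,1],R[0,1])); t=(cur-yaw+90)%180-90
    n=max(np.linalg.norm(d)/50,abs(t)/8.59)
    print("d",d.round(1),"turn",np.radians(t).round(3),"rows>=",round(n,1),"j",s["joint_positions"].round(0),"F",s["force"].round(1),"t",s["time_s"],"op",s["opening"].round(3))
if __name__=="__main__": go(*map(float,sys.argv[1:5]))
E
python3 go.py .409 .150 .20 68
```

```text
Traceback (most recent call last):
  File "go.py", line 8, in <module>
    if __name__=="__main__": go(*map(float,sys.argv[1:5]))
                             ~~^^^^^^^^^^^^^^^^^^^^^^^^^^^
  File "go.py", line 7, in go
    print("d",d.round(1),"turn",np.radians(t).round(3),"rows>=",round(n,1),"j",s["joint_positions"].round(0),"F",s["force"].round(1),"t",s["time_s"],"op",s["opening"].round(3))
                                                                                                                                                          ^^^^^^^^^^^^^^^^^^
AttributeError: 'float' object has no attribute 'round'
```

```bash
sed -i 's/s\["opening"\].round(3)/round(s["opening"],3)/' go.py
python3 go.py .409 .150 .20 68
```

```text
d [-322.5 -332.1   33.5] turn -0.002 rows>= 9.3 j [ 58.  30.  82.  -0.  68. -10.] F [-0.2 -0.5 -1.1] t 1.3 op 1.001
```

```bash
python3 -m inch '[{"dx":-322,"dy":-332,"dz":33,"gripper":100},{"dx":-322,"dy":-332,"dz":33},{"dx":-322,"dy":-332,"dz":33},{"dx":-322,"dy":-332,"dz":33},{"dx":-322,"dy":-332,"dz":33},{"dx":-322,"dy":-332,"dz":33},{"dx":-322,"dy":-332,"dz":33},{"dx":-322,"dy":-332,"dz":33},{"dx":-322,"dy":-332,"dz":33},{"dx":-322,"dy":-332,"dz":33},{"dx":-322,"dy":-332,"dz":33},{"dx":-322,"dy":-332,"dz":33}]'; python3 go.py .409 .150 .064 68
```

```text
d [-322.5 -332.1  169.5] turn -0.002 rows>= 9.9 j [ 58.  30.  82.  -0.  68. -10.] F [-0.2 -0.5 -1.1] t 1.3 op 1.001invalid input
```

```bash
python3 -m inch '[{"dx":-322,"dy":-332,"dz":33,"turn":0,"gripper":100},{"dx":-322,"dy":-332,"dz":33,"turn":0,"gripper":100},{"dx":-322,"dy":-332,"dz":33,"turn":0,"gripper":100},{"dx":-322,"dy":-332,"dz":33,"turn":0,"gripper":100},{"dx":-322,"dy":-332,"dz":33,"turn":0,"gripper":100},{"dx":-322,"dy":-332,"dz":33,"turn":0,"gripper":100},{"dx":-322,"dy":-332,"dz":33,"turn":0,"gripper":100},{"dx":-322,"dy":-332,"dz":33,"turn":0,"gripper":100},{"dx":-322,"dy":-332,"dz":33,"turn":0,"gripper":100},{"dx":-322,"dy":-332,"dz":33,"turn":0,"gripper":100},{"dx":-322,"dy":-332,"dz":33,"turn":0,"gripper":100},{"dx":-322,"dy":-332,"dz":33,"turn":0,"gripper":100}]'; python3 go.py .409 .150 .064 68
```

```text
time_s: 2.5
position: [0.4084, 0.1505, 0.2006]
tcp_rot: [[-0.926, 0.377, -0.0], [0.377, 0.926, 0.0], [0.0, 0.0, -1.0]]
force: [0.9, -0.0, -0.6]
opening: 0.998
d [ -0.8  -0.3 136.6] turn -0.003 rows>= 2.7 j [  5.  19. 110.   0.  51. -62.] F [ 0.9 -0.  -0.6] t 2.5 op 0.998
```

```bash
python3 -m inch '[{"dx":0,"dy":0,"dz":45,"turn":0,"gripper":100},{"dx":0,"dy":0,"dz":85,"turn":0,"gripper":100},{"dx":0,"dy":0,"dz":110,"turn":0,"gripper":100},{"dx":0,"dy":0,"dz":125,"turn":0,"gripper":100},{"dx":0,"dy":0,"dz":132,"turn":0,"gripper":100},{"dx":0,"dy":0,"dz":136,"turn":0,"gripper":100},{"dx":0,"dy":0,"dz":136,"turn":0,"gripper":100}]'; python3 - <<'E'
from h import *
s=capture("side");t=capture("top")
K=np.hstack([cv2.resize(s[130:280,190:340],None,fx=2.6,fy=2.6),cv2.resize(t[210:360,200:350],None,fx=2.6,fy=2.6)])
cv2.imwrite("pics/g2.png",K[:,:,::-1])
E
```

```text
time_s: 3.2
position: [0.4085, 0.151, 0.0647]
tcp_rot: [[-0.927, 0.375, 0.0], [0.375, 0.927, 0.0], [-0.0, 0.0, -1.0]]
force: [-0.1, 0.2, -0.2]
opening: 1.002
```

View pics/g2.png

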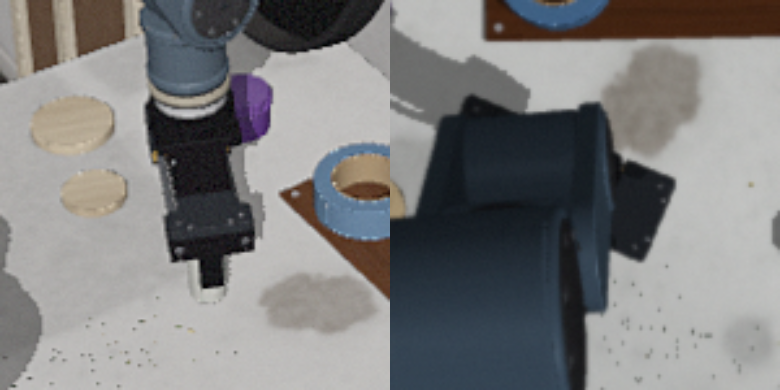

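The fingers straddle the bottle (crop about (208,280)) with no contact force. Close and lift.

```bash
python3 -m inch '[{"dx":0,"dy":0,"dz":0,"turn":0,"gripper":0},{"dx":0,"dy":0,"dz":0,"turn":0,"gripper":0},{"dx":0,"dy":0,"dz":0,"turn":0,"gripper":0},{"dx":0,"dy":0,"dz":0,"turn":0,"gripper":0},{"dx":0,"dy":0,"dz":0,"turn":0,"gripper":0},{"dx":0,"dy":0,"dz":0,"turn":0,"gripper":0},{"dx":0,"dy":0,"dz":-10,"turn":0,"gripper":0},{"dx":0,"dy":0,"dz":-35,"turn":0,"gripper":0},{"dx":0,"dy":0,"dz":-60,"turn":0,"gripper":0},{"dx":0,"dy":0,"dz":-85,"turn":0,"gripper":0},{"dx":0,"dy":0,"dz":-95,"turn":0,"gripper":0},{"dx":0,"dy":0,"dz":-95,"turn":0,"gripper":0}]'; python3 go.py .6185 -.1503 .16 68
```

```text
time_s: 4.5
position: [0.4094, 0.1504, 0.161]
tcp_rot: [[-0.927, 0.376, 0.004], [0.376, 0.927, 0.0], [-0.003, 0.002, -1.0]]
force: [0.0, -0.2, -0.3]
opening: 0.027
d [-306.8 -200.     1.7] turn -0.002 rows>= 7.3 j [  5.  23. 113.   0.  44. -62.] F [ 0.  -0.2 -0.3] t 4.5 op 0.027
```

The opening of 0.027 means it isn't holding the body. Look.

```bash
python3 - <<'E'
from h import *
s=capture("side");t=capture("top")
print(recognise("side","glue_dropper")[:2],recognise("top","glue_dropper")[:2])
K=np.hstack([cv2.resize(s[110:280,190:340],None,fx=2.6,fy=2.6),cv2.resize(t[200:370,200:350],None,fx=2.6,fy=2.6)])
cv2.imwrite("pics/g3.png",K[:,:,::-1])
E
```

```text
[{'extent': [268.8, 229.8, 16.8, 37.0], 'score': 0.65}, {'extent': [287.4, 168.2, 14.3, 24.3], 'score': 0.35}] []
```

View pics/g3.png

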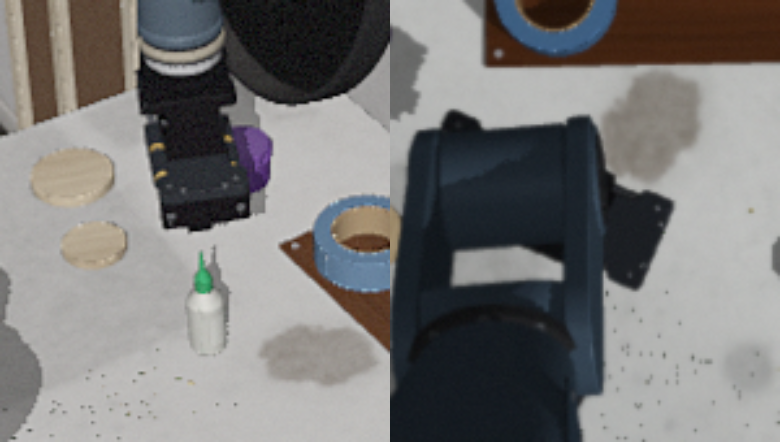

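The bottle still stands in place, so the pads slipped off above its shoulder. I'll grip lower, descending slowly and watching the force.

```bash
python3 -m inch '[{"dx":0,"dy":0,"dz":0,"turn":0,"gripper":100},{"dx":0,"dy":0,"dz":0,"turn":0,"gripper":100},{"dx":0,"dy":0,"dz":0,"turn":0,"gripper":100},{"dx":0,"dy":0,"dz":0,"turn":0,"gripper":100},{"dx":0,"dy":0,"dz":0,"turn":0,"gripper":100},{"dx":0,"dy":0,"dz":40,"turn":0,"gripper":100},{"dx":0,"dy":0,"dz":75,"turn":0,"gripper":100},{"dx":0,"dy":0,"dz":90,"turn":0,"gripper":100},{"dx":0,"dy":0,"dz":96,"turn":0,"gripper":100},{"dx":0,"dy":0,"dz":99,"turn":0,"gripper":100},{"dx":0,"dy":0,"dz":101,"turn":0,"gripper":100},{"dx":0,"dy":0,"dz":102,"turn":0,"gripper":100}]';python3 -m inch '[{"dx":0,"dy":0,"dz":1,"turn":0,"gripper":100},{"dx":0,"dy":0,"dz":2,"turn":0,"gripper":100},{"dx":0,"dy":0,"dz":3,"turn":0,"gripper":100},{"dx":0,"dy":0,"dz":3,"turn":0,"gripper":100}]'
```

```text
time_s: 5.9
position: [0.4092, 0.1504, 0.0581]
tcp_rot: [[-0.927, 0.376, 0.002], [0.376, 0.927, 0.0], [-0.002, 0.001, -1.0]]
force: [0.6, -0.0, -0.6]
opening: 0.972
time_s: 6.3
position: [0.4086, 0.1503, 0.0546]
tcp_rot: [[-0.926, 0.376, 0.0], [0.376, 0.926, 0.0], [-0.0, 0.0, -1.0]]
force: [-0.6, 0.4, -0.3]
opening: 1.002
```

```bash
python3 -m inch '[{"dx":0,"dy":0,"dz":1,"turn":0,"gripper":100},{"dx":0,"dy":0,"dz":2,"turn":0,"gripper":100},{"dx":0,"dy":0,"dz":2,"turn":0,"gripper":0},{"dx":0,"dy":0,"dz":2,"turn":0,"gripper":0},{"dx":0,"dy":0,"dz":2,"turn":0,"gripper":0},{"dx":0,"dy":0,"dz":2,"turn":0,"gripper":0},{"dx":0,"dy":0,"dz":2,"turn":0,"gripper":0}]'; python3 - <<'E'
from h import *
s=capture("side")
cv2.imwrite("pics/g4.png",cv2.resize(s[150:270,200:340],None,fx=4,fy=4)[:,:,::-1])
E
```

```text
time_s: 7.0
position: [0.4086, 0.1503, 0.0526]
tcp_rot: [[-0.926, 0.376, -0.0], [0.376, 0.926, 0.0], [0.0, 0.0, -1.0]]
force: [0.5, 0.2, -0.0]
opening: 0.63
```

View pics/g4.png

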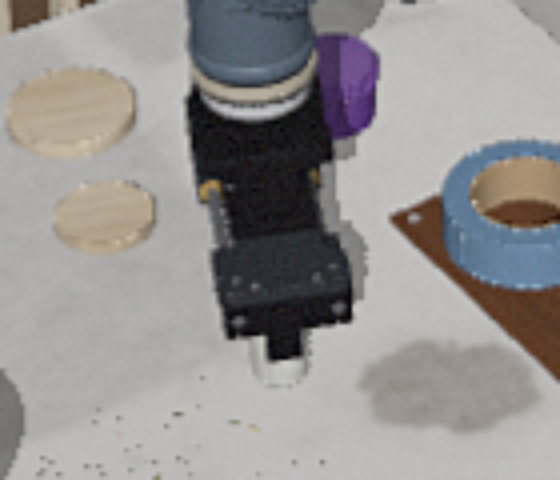

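The fingers are only slow: the first time I lifted before they had closed. Keep closing.

```bash
python3 -m inch '[{"dx":0,"dy":0,"dz":0,"turn":0,"gripper":0},{"dx":0,"dy":0,"dz":0,"turn":0,"gripper":0},{"dx":0,"dy":0,"dz":0,"turn":0,"gripper":0},{"dx":0,"dy":0,"dz":0,"turn":0,"gripper":0},{"dx":0,"dy":0,"dz":0,"turn":0,"gripper":0},{"dx":0,"dy":0,"dz":0,"turn":0,"gripper":0},{"dx":0,"dy":0,"dz":0,"turn":0,"gripper":0}]'; python3 go.py .6185 -.1503 .13 68
```

```text
time_s: 7.75
position: [0.4085, 0.1503, 0.0526]
tcp_rot: [[-0.927, 0.376, -0.0], [0.376, 0.927, -0.0], [0.0, -0.0, -1.0]]
force: [0.1, -0.7, -0.1]
opening: 0.398
d [-307.6 -199.5  -77.4] turn -0.002 rows>= 7.5 j [  5.  36. 117.  -0.  27. -62.] F [ 0.1 -0.7 -0.1] t 7.75 op 0.398
```

```bash
python3 -m inch '[{"dx":0,"dy":0,"dz":-25,"turn":0,"gripper":0},{"dx":0,"dy":0,"dz":-65,"turn":0,"gripper":0},{"dx":-30,"dy":-20,"dz":-77,"turn":0,"gripper":0},{"dx":-70,"dy":-45,"dz":-77,"turn":0,"gripper":0},{"dx":-110,"dy":-71,"dz":-77,"turn":0,"gripper":0},{"dx":-150,"dy":-97,"dz":-77,"turn":0,"gripper":0},{"dx":-190,"dy":-123,"dz":-77,"turn":0,"gripper":0},{"dx":-230,"dy":-149,"dz":-77,"turn":0,"gripper":0},{"dx":-270,"dy":-175,"dz":-77,"turn":0,"gripper":0},{"dx":-295,"dy":-191,"dz":-77,"turn":0,"gripper":0},{"dx":-308,"dy":-199,"dz":-77,"turn":0,"gripper":0},{"dx":-308,"dy":-199,"dz":-77,"turn":0,"gripper":0}]'; python3 go.py .6185 -.1503 .0595 68;  python3 - <<'E'
from h import *
s=capture("side");t=capture("top")
K=np.hstack([cv2.resize(s[170:330,320:470],None,fx=2.6,fy=2.6),cv2.resize(t[110:270,320:470],None,fx=2.6,fy=2.6)])
cv2.imwrite("pics/g5.png",K[:,:,::-1])
E
```

```text
time_s: 8.95
position: [0.6202, -0.1523, 0.129]
tcp_rot: [[-0.926, 0.379, 0.001], [0.379, 0.926, -0.001], [-0.002, -0.0, -1.0]]
force: [-1.0, -0.2, -1.3]
opening: 0.394
d [ 2.4  1.3 69.5] turn -0.004 rows>= 1.4 j [-24.  38.  85.  -0.  56. -92.] F [-1.  -0.2 -1.3] t 8.95 op 0.394
```

View pics/g5.png

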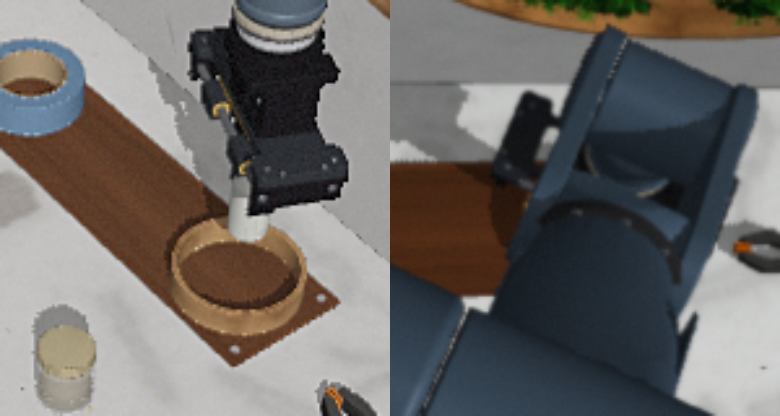

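The bottle hangs upright over the hoop (side crop about (248,210)). Lower it.

```bash
python3 -m inch '[{"dx":1,"dy":0,"dz":20,"turn":0,"gripper":0},{"dx":1,"dy":0,"dz":45,"turn":0,"gripper":0},{"dx":1,"dy":0,"dz":58,"turn":0,"gripper":0},{"dx":1,"dy":0,"dz":65,"turn":0,"gripper":0},{"dx":1,"dy":0,"dz":68,"turn":0,"gripper":0},{"dx":1,"dy":0,"dz":69,"turn":0,"gripper":0},{"dx":1,"dy":0,"dz":70,"turn":0,"gripper":0},{"dx":1,"dy":0,"dz":70,"turn":0,"gripper":0}]'; python3 go.py .6185 -.1503 .0585 68
```

```text
time_s: 9.85
position: [0.6185, -0.1498, 0.0602]
tcp_rot: [[-0.927, 0.376, 0.001], [0.376, 0.927, -0.001], [-0.001, -0.0, -1.0]]
force: [-0.1, -0.4, -1.4]
opening: 0.397
d [-0.2 -0.5  1.7] turn -0.002 rows>= 0.0 j [-24.  44.  87.   0.  49. -92.] F [-0.1 -0.4 -1.4] t 9.85 op 0.397
```

```bash
python3 -m inch '[{"dx":0,"dy":0,"dz":1,"turn":0,"gripper":0},{"dx":0,"dy":0,"dz":2,"turn":0,"gripper":0},{"dx":0,"dy":0,"dz":2,"turn":0,"gripper":0}]'; python3 -m inch '[{"dx":0,"dy":0,"dz":0,"turn":0,"gripper":100},{"dx":0,"dy":0,"dz":0,"turn":0,"gripper":100},{"dx":0,"dy":0,"dz":0,"turn":0,"gripper":100},{"dx":0,"dy":0,"dz":0,"turn":0,"gripper":100},{"dx":0,"dy":0,"dz":0,"turn":0,"gripper":100},{"dx":0,"dy":0,"dz":0,"turn":0,"gripper":100},{"dx":0,"dy":0,"dz":-10,"turn":0,"gripper":100},{"dx":0,"dy":0,"dz":-40,"turn":0,"gripper":100},{"dx":0,"dy":0,"dz":-85,"turn":0,"gripper":100},{"dx":0,"dy":0,"dz":-120,"turn":0,"gripper":100},{"dx":0,"dy":0,"dz":-130,"turn":0,"gripper":100}]';python3 go.py .3845 .343 .08 68
```

```text
time_s: 10.15
position: [0.6187, -0.1499, 0.0586]
tcp_rot: [[-0.926, 0.376, 0.001], [0.376, 0.926, -0.001], [-0.002, -0.0, -1.0]]
force: [-1.4, -0.1, 4.7]
opening: 0.395
time_s: 11.25
position: [0.6207, -0.1506, 0.1931]
tcp_rot: [[-0.927, 0.376, 0.009], [0.376, 0.927, -0.004], [-0.01, -0.0, -1.0]]
force: [0.5, -0.5, -0.3]
opening: 0.998
d [405.6 368.6 109.1] turn -0.002 rows>= 11.2 j [-24.  34.  83.  -0.  63. -92.] F [ 0.5 -0.5 -0.3] t 11.25 op 0.998
```

```bash
python3 -m inch '[{"dx":405,"dy":369,"dz":60,"turn":1.45,"gripper":100},{"dx":405,"dy":369,"dz":60,"turn":1.45,"gripper":100},{"dx":405,"dy":369,"dz":60,"turn":1.45,"gripper":100},{"dx":405,"dy":369,"dz":60,"turn":1.45,"gripper":100},{"dx":405,"dy":369,"dz":60,"turn":1.45,"gripper":100},{"dx":405,"dy":369,"dz":60,"turn":1.45,"gripper":100},{"dx":405,"dy":369,"dz":60,"turn":1.45,"gripper":100},{"dx":405,"dy":369,"dz":60,"turn":1.45,"gripper":100},{"dx":405,"dy":369,"dz":60,"turn":1.45,"gripper":100},{"dx":405,"dy":369,"dz":60,"turn":1.45,"gripper":100},{"dx":405,"dy":369,"dz":60,"turn":1.45,"gripper":100},{"dx":405,"dy":369,"dz":60,"turn":1.45,"gripper":100}]';python3 go.py .3845 .343 .013 -15
```

```text
time_s: 12.45
position: [0.3795, 0.3467, 0.127]
tcp_rot: [[0.261, 0.965, -0.001], [0.965, -0.261, -0.0], [-0.001, -0.001, -1.0]]
force: [0.6, 0.1, 0.1]
opening: 1.002
d [ -2.2   6.  114. ] turn -0.002 rows>= 2.3 j [ 30.  31. 104.   0.  45.  45.] F [0.6 0.1 0.1] t 12.45 op 1.002
```

```bash
python3 -m inch '[{"dx":0,"dy":3,"dz":40,"turn":0,"gripper":100},{"dx":0,"dy":3,"dz":70,"turn":0,"gripper":100},{"dx":0,"dy":3,"dz":80,"turn":0,"gripper":100},{"dx":0,"dy":3,"dz":80,"turn":0,"gripper":100}]';python3 go.py .3845 .343 .013 -15; python3 - <<'E'
from h import *
im=capture("top"); K=cv2.resize(im[250:330,150:240],None,fx=5,fy=5)
s=capture("side");K2=cv2.resize(s[160:240,190:260],None,fx=5,fy=5)
cv2.imwrite("pics/b1.png",np.hstack([K,K2])[:,:,::-1])
E
```

```text
time_s: 12.85
position: [0.3835, 0.3432, 0.0462]
tcp_rot: [[0.262, 0.965, -0.004], [0.965, -0.262, -0.002], [-0.003, -0.003, -1.0]]
force: [-0.2, -0.8, 0.4]
opening: 1.0
d [ 0.2  1.1 33.2] turn -0.003 rows>= 0.7 j [ 29.  40. 106.  -0.  35.  45.] F [-0.2 -0.8  0.4] t 12.85 op 1.0
```

View pics/b1.png

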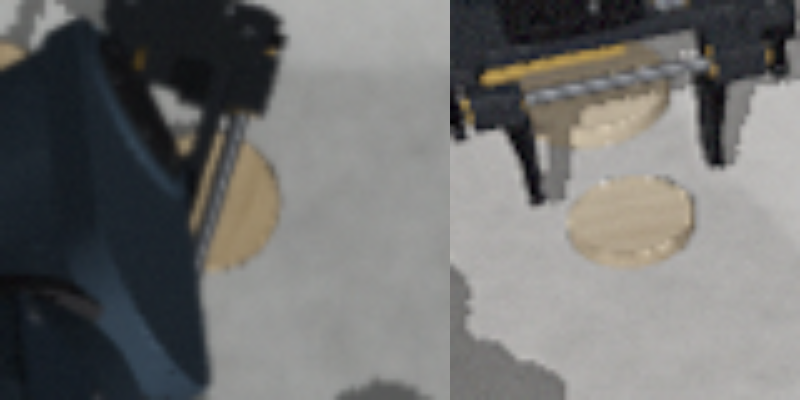

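The fingers straddle the disc evenly. Descend and close.

```bash
python3 -m inch '[{"dx":0,"dy":1,"dz":18,"turn":0,"gripper":100},{"dx":0,"dy":1,"dz":29,"turn":0,"gripper":100},{"dx":0,"dy":1,"dz":33,"turn":0,"gripper":100},{"dx":0,"dy":1,"dz":33,"turn":0,"gripper":100},{"dx":0,"dy":1,"dz":33,"turn":0,"gripper":0},{"dx":0,"dy":1,"dz":33,"turn":0,"gripper":0},{"dx":0,"dy":1,"dz":33,"turn":0,"gripper":0},{"dx":0,"dy":1,"dz":33,"turn":0,"gripper":0},{"dx":0,"dy":1,"dz":33,"turn":0,"gripper":0},{"dx":0,"dy":1,"dz":33,"turn":0,"gripper":0},{"dx":0,"dy":1,"dz":33,"turn":0,"gripper":0},{"dx":0,"dy":1,"dz":33,"turn":0,"gripper":0}]';python3 go.py .3845 .343 .08 -15
```

```text
time_s: 14.15
position: [0.3858, 0.3437, 0.0149]
tcp_rot: [[0.262, 0.965, 0.001], [0.965, -0.262, 0.0], [0.0, 0.0, -1.0]]
force: [0.6, 0.1, 5.0]
opening: 0.745
d [ -1.   -1.  -65.1] turn -0.003 rows>= 1.3 j [ 29.  43. 106.  -0.  31.  44.] F [0.6 0.1 5. ] t 14.15 op 0.745
```

```bash
python3 -m inch '[{"dx":0,"dy":0,"dz":-10,"turn":0,"gripper":0},{"dx":0,"dy":0,"dz":-40,"turn":0,"gripper":0},{"dx":0,"dy":0,"dz":-75,"turn":0,"gripper":0},{"dx":0,"dy":0,"dz":-80,"turn":0,"gripper":0},{"dx":0,"dy":0,"dz":-80,"turn":0,"gripper":0}]';python3 go.py .6135 .0095 .095 1.75
```

```text
time_s: 14.65
position: [0.3862, 0.344, 0.0958]
tcp_rot: [[0.262, 0.965, 0.002], [0.965, -0.262, 0.001], [0.002, 0.002, -1.0]]
force: [0.1, -0.4, -0.2]
opening: 0.746
d [-263.3  307.     0.9] turn -0.295 rows>= 8.1 j [ 29.  34. 104.  -0.  41.  44.] F [ 0.1 -0.4 -0.2] t 14.65 op 0.746
```

```bash
python3 -m inch '[{"dx":-25,"dy":30,"dz":0,"turn":-0.05,"gripper":0},{"dx":-55,"dy":64,"dz":0,"turn":-0.1,"gripper":0},{"dx":-85,"dy":99,"dz":0,"turn":-0.15,"gripper":0},{"dx":-115,"dy":134,"dz":0,"turn":-0.2,"gripper":0},{"dx":-145,"dy":169,"dz":0,"turn":-0.25,"gripper":0},{"dx":-175,"dy":204,"dz":0,"turn":-0.295,"gripper":0},{"dx":-205,"dy":239,"dz":0,"turn":-0.295,"gripper":0},{"dx":-235,"dy":274,"dz":0,"turn":-0.295,"gripper":0},{"dx":-253,"dy":295,"dz":0,"turn":-0.295,"gripper":0},{"dx":-263,"dy":307,"dz":0,"turn":-0.295,"gripper":0},{"dx":-263,"dy":307,"dz":0,"turn":-0.295,"gripper":0},{"dx":-263,"dy":307,"dz":0,"turn":-0.295,"gripper":0}]';python3 go.py .6135 .0095 .0215 1.75;python3 - <<'E'
from h import *
im=capture("top"); K=cv2.resize(im[130:260,220:440],None,fx=3,fy=3)
cv2.imwrite("pics/b2.png",K[:,:,::-1])
E
```

```text
time_s: 15.85
position: [0.6111, 0.0105, 0.0934]
tcp_rot: [[-0.03, 1.0, -0.004], [1.0, 0.03, 0.001], [0.001, -0.004, -1.0]]
force: [-0.2, 0.3, -0.4]
opening: 0.746
d [-1.2  2.6 71.9] turn -0.0 rows>= 1.4 j [ -9.  40.  90.   0.  50. -11.] F [-0.2  0.3 -0.4] t 15.85 op 0.746
```

View pics/b2.png

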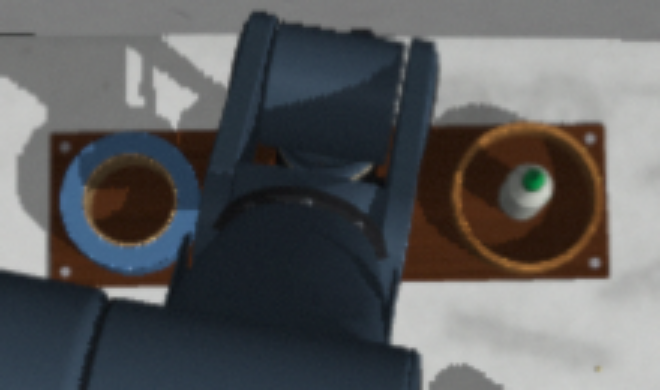

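The bottle stands near the middle of the hoop. Lower the blank.

```bash
python3 -m inch '[{"dx":0,"dy":1,"dz":25,"turn":0,"gripper":0},{"dx":0,"dy":1,"dz":50,"turn":0,"gripper":0},{"dx":0,"dy":1,"dz":63,"turn":0,"gripper":0},{"dx":0,"dy":1,"dz":68,"turn":0,"gripper":0},{"dx":0,"dy":1,"dz":70,"turn":0,"gripper":0},{"dx":0,"dy":1,"dz":70,"turn":0,"gripper":0}]';python3 go.py .6135 .0095 .0205 1.75
```

```text
time_s: 16.5
position: [0.6143, 0.0098, 0.0251]
tcp_rot: [[-0.03, 1.0, 0.001], [1.0, 0.03, -0.0], [-0.0, 0.001, -1.0]]
force: [-0.1, -0.5, 0.1]
opening: 0.745
d [-0.2 -0.8  4.6] turn -0.0 rows>= 0.1 j [ -9.  46.  91.   0.  43. -11.] F [-0.1 -0.5  0.1] t 16.5 op 0.745
```

```bash
python3 -m inch '[{"dx":0,"dy":-1,"dz":2,"turn":0,"gripper":0},{"dx":0,"dy":-1,"dz":3,"turn":0,"gripper":0},{"dx":0,"dy":-1,"dz":4,"turn":0,"gripper":0},{"dx":0,"dy":-1,"dz":5,"turn":0,"gripper":0},{"dx":0,"dy":-1,"dz":5,"turn":0,"gripper":0}]';python3 -m inch '[{"dx":0,"dy":0,"dz":0,"turn":0,"gripper":100},{"dx":0,"dy":0,"dz":0,"turn":0,"gripper":100},{"dx":0,"dy":0,"dz":0,"turn":0,"gripper":100},{"dx":0,"dy":0,"dz":0,"turn":0,"gripper":100},{"dx":0,"dy":0,"dz":-10,"turn":0,"gripper":100},{"dx":0,"dy":0,"dz":-40,"turn":0,"gripper":100},{"dx":0,"dy":0,"dz":-85,"turn":0,"gripper":100},{"dx":0,"dy":0,"dz":-120,"turn":0,"gripper":100},{"dx":0,"dy":0,"dz":-130,"turn":0,"gripper":100}]';python3 go.py .383 -.329 .08 44
```

```text
time_s: 17.0
position: [0.6133, 0.0093, 0.0209]
tcp_rot: [[-0.03, 1.0, 0.001], [1.0, 0.03, -0.0], [-0.0, 0.001, -1.0]]
force: [-1.3, 0.4, 7.0]
opening: 0.747
time_s: 17.9
position: [0.6157, 0.0091, 0.1546]
tcp_rot: [[-0.03, 1.0, 0.009], [1.0, 0.03, -0.001], [-0.002, 0.009, -1.0]]
force: [0.9, -0.7, 0.4]
opening: 0.997
d [-330.8 -243.4   73. ] turn -0.738 rows>= 8.3 j [-10.  35.  88.   0.  57. -11.] F [ 0.9 -0.7  0.4] t 17.9 op 0.997
```

```bash
python3 -m inch '[{"dx":-331,"dy":-243,"dz":0,"turn":-0.74,"gripper":100},{"dx":-331,"dy":-243,"dz":0,"turn":-0.74,"gripper":100},{"dx":-331,"dy":-243,"dz":0,"turn":-0.74,"gripper":100},{"dx":-331,"dy":-243,"dz":0,"turn":-0.74,"gripper":100},{"dx":-331,"dy":-243,"dz":0,"turn":-0.74,"gripper":100},{"dx":-331,"dy":-243,"dz":20,"turn":-0.74,"gripper":100},{"dx":-331,"dy":-243,"dz":50,"turn":-0.74,"gripper":100},{"dx":-331,"dy":-243,"dz":80,"turn":-0.74,"gripper":100},{"dx":-331,"dy":-243,"dz":90,"turn":-0.74,"gripper":100},{"dx":-331,"dy":-243,"dz":90,"turn":-0.74,"gripper":100},{"dx":-331,"dy":-243,"dz":90,"turn":-0.74,"gripper":100},{"dx":-331,"dy":-243,"dz":90,"turn":-0.74,"gripper":100}]';python3 go.py .383 -.329 .015 44;python3 - <<'E'
from h import *
im=capture("top"); s=capture("side")
wood=lambda h,s,v:(s>50)&(h<30)&(v>110)
c=px("top",[(.6135,.0095,.016)])[0]
cn,a=blob(im,(c[0],c[1],30,30),wood,4);print("blank",a,circ("top",cv2.convexHull(cn)[:,0],.016))
K2=cv2.resize(s[330:430,330:470],None,fx=4,fy=4); K=cv2.resize(im[250:350,420:475],None,fx=4,fy=4)
cv2.imwrite("pics/m1.png",np.hstack([K,K2])[:,:,::-1])
E
```

```text
time_s: 19.1
position: [0.3803, -0.328, 0.0599]
tcp_rot: [[-0.696, 0.718, -0.0], [0.718, 0.696, 0.001], [0.001, 0.0, -1.0]]
force: [1.1, 0.1, 0.6]
opening: 0.998
d [-2.6  1.2 44.9] turn 0.002 rows>= 0.9 j [-54.  38. 107.   0.  35. -98.] F [1.1 0.1 0.6] t 19.1 op 0.998
blank 527 (array([0.6145, 0.0091]), np.float64(65.5))
```

View pics/m1.png

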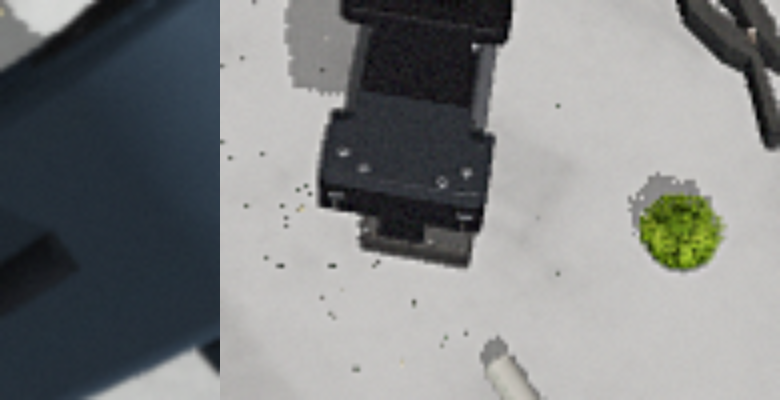

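The blank sits within about 1 mm of target. The movement lies between the fingers (side crop about (417,245)), and the moss and clamp are clear. Descend and grip.

```bash
python3 -m inch '[{"dx":-2,"dy":1,"dz":25,"turn":0,"gripper":100},{"dx":-2,"dy":1,"dz":39,"turn":0,"gripper":100},{"dx":-2,"dy":1,"dz":44,"turn":0,"gripper":100},{"dx":-2,"dy":1,"dz":44,"turn":0,"gripper":100},{"dx":-2,"dy":1,"dz":44,"turn":0,"gripper":0},{"dx":-2,"dy":1,"dz":44,"turn":0,"gripper":0},{"dx":-2,"dy":1,"dz":44,"turn":0,"gripper":0},{"dx":-2,"dy":1,"dz":44,"turn":0,"gripper":0},{"dx":-2,"dy":1,"dz":44,"turn":0,"gripper":0},{"dx":-2,"dy":1,"dz":44,"turn":0,"gripper":0},{"dx":-2,"dy":1,"dz":44,"turn":0,"gripper":0},{"dx":-2,"dy":1,"dz":44,"turn":0,"gripper":0}]';python3 go.py .383 -.329 .015 44
```

```text
time_s: 20.4
position: [0.3822, -0.3298, 0.0158]
tcp_rot: [[-0.696, 0.718, 0.0], [0.718, 0.696, -0.001], [-0.001, -0.0, -1.0]]
force: [-0.9, -0.7, 4.7]
opening: 0.639
d [-0.   1.1  0.8] turn 0.002 rows>= 0.0 j [-53.  43. 108.  -0.  30. -98.] F [-0.9 -0.7  4.7] t 20.4 op 0.639
```

```bash
python3 -m inch '[{"dx":0,"dy":0,"dz":-10,"turn":0,"gripper":0},{"dx":0,"dy":0,"dz":-40,"turn":0,"gripper":0},{"dx":0,"dy":0,"dz":-75,"turn":0,"gripper":0},{"dx":0,"dy":0,"dz":-100,"turn":0,"gripper":0},{"dx":0,"dy":0,"dz":-110,"turn":0,"gripper":0},{"dx":0,"dy":0,"dz":-110,"turn":0,"gripper":0}]';python3 go.py .614 .0092 .126 1.75
```

```text
time_s: 21.0
position: [0.3826, -0.3299, 0.1268]
tcp_rot: [[-0.696, 0.718, 0.002], [0.718, 0.696, -0.002], [-0.003, -0.0, -1.0]]
force: [0.2, -0.2, 0.1]
opening: 0.64
d [ 82.4 402.2   0.5] turn 0.739 rows>= 8.2 j [-53.  31. 105.   0.  44. -98.] F [ 0.2 -0.2  0.1] t 21.0 op 0.64
```

```bash
python3 -m inch '[{"dx":6,"dy":30,"dz":0,"turn":0.08,"gripper":0},{"dx":15,"dy":75,"dz":0,"turn":0.18,"gripper":0},{"dx":25,"dy":120,"dz":0,"turn":0.28,"gripper":0},{"dx":34,"dy":165,"dz":0,"turn":0.38,"gripper":0},{"dx":43,"dy":210,"dz":0,"turn":0.48,"gripper":0},{"dx":52,"dy":255,"dz":0,"turn":0.58,"gripper":0},{"dx":61,"dy":300,"dz":0,"turn":0.68,"gripper":0},{"dx":70,"dy":345,"dz":0,"turn":0.74,"gripper":0},{"dx":78,"dy":380,"dz":0,"turn":0.74,"gripper":0},{"dx":82,"dy":402,"dz":0,"turn":0.74,"gripper":0},{"dx":82,"dy":402,"dz":0,"turn":0.74,"gripper":0},{"dx":82,"dy":402,"dz":0,"turn":0.74,"gripper":0}]';python3 -m inch '[{"dx":0,"dy":0,"dz":20,"turn":0,"gripper":0},{"dx":0,"dy":0,"dz":45,"turn":0,"gripper":0},{"dx":0,"dy":0,"dz":55,"turn":0,"gripper":0},{"dx":0,"dy":0,"dz":55,"turn":0,"gripper":0},{"dx":0,"dy":0,"dz":55,"turn":0,"gripper":0}]';python3 go.py .614 .0092 .033 1.75;python3 - <<'E'
from h import *
s=capture("side");cv2.imwrite("pics/m2.png",cv2.resize(s[190:310,310:460],None,fx=5,fy=5)[:,:,::-1])
E
```

```text
time_s: 22.2
position: [0.6123, 0.0096, 0.1236]
tcp_rot: [[-0.031, 1.0, -0.004], [1.0, 0.031, 0.0], [0.0, -0.004, -1.0]]
force: [0.1, -0.1, -0.5]
opening: 0.638
time_s: 22.7
position: [0.6135, 0.0085, 0.0707]
tcp_rot: [[-0.029, 1.0, -0.0], [1.0, 0.029, -0.0], [-0.0, -0.0, -1.0]]
force: [-0.0, 0.7, -1.1]
opening: 0.637
d [ 0.7  0.5 37.7] turn -0.002 rows>= 0.8 j [-10.  42.  91.  -0.  48. -11.] F [-0.   0.7 -1.1] t 22.7 op 0.637
```

View pics/m2.png

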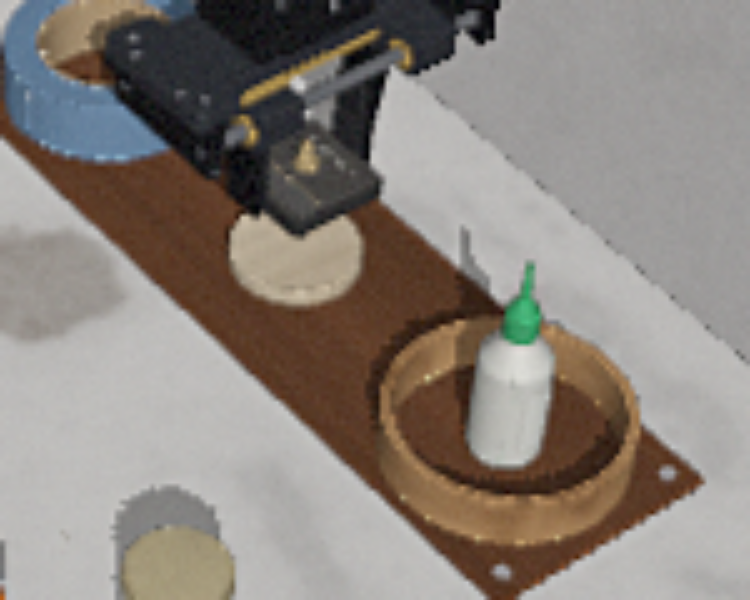

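The movement hangs level over the blank, with the shaft tip at side pixel about (371.4,218). Check it against the target.

```bash
python3 - <<'E'
from h import *
print(w("side",[(371.4,218.2)],.088), px("side",[(.614,.0092,.088)]))
im=capture("side")
cn,a=blob(im,(369.5,241,28,20),lambda h,s,v:(s<95)&(h<35)&(v>125),3)
print("blank top side",a,circ("side",cv2.convexHull(cn)[:,0],.016))
E
```

```text
[[6.12692305e-01 1.59492200e-04]] [[369.56700885 215.96463233]]
blank top side 375 (array([0.6099, 0.001 ]), np.float64(71.5))
```

```bash
python3 - <<'E'
from h import *
th=np.linspace(0,2*np.pi,90)
def e(z,r,x,y): 
    P=px("side",np.c_[x+r*np.cos(th),y+r*np.sin(th),0*th+z]); P=(P-[310,190]+.5)*5; return P.min(0).round(),P.max(0).round()
print("blank top",e(.016,.0335,.6145,.0091),"bottom",e(.006,.0335,.6145,.0091))
print("hoop rim", e(.034,.061,.6185,-.1503))
c=np.array([[1,1],[1,-1],[-1,-1],[-1,1]])*.028; a=np.radians(1.75);R=np.array([[np.cos(a),-np.sin(a)],[np.sin(a),np.cos(a)]])
q=c@R.T+[.6135,.0085]; print("mov top corners",((px("side",np.c_[q,np.full(4,.071)])-[310,190]+.5)*5).round())
print("shaft",((px("side",[(.6135,.0085,.088),(.6135,.0085,.071)])-[310,190]+.5)*5).round())
E
```

```text
blank top (array([227., 195.]), array([360., 286.])) bottom (array([227., 209.]), array([359., 300.]))
hoop rim (array([378., 310.]), array([639., 499.]))
mov top corners [[307. 107.]
 [379. 168.]
 [290. 214.]
 [219. 151.]]
shaft [[300. 133.]
 [299. 160.]]
```

Allowing for the side camera's bias (seen on the hoop and blank), the movement is about 2.5 mm toward -y in the grip, so I shift +2 mm. Place it.

```bash
python3 -m inch '[{"dx":2,"dy":1,"dz":15,"turn":0,"gripper":0},{"dx":2,"dy":1,"dz":28,"turn":0,"gripper":0},{"dx":2,"dy":1,"dz":34,"turn":0,"gripper":0},{"dx":2,"dy":1,"dz":36,"turn":0,"gripper":0},{"dx":2,"dy":1,"dz":37,"turn":0,"gripper":0},{"dx":2,"dy":1,"dz":38,"turn":0,"gripper":0},{"dx":2,"dy":1,"dz":38,"turn":0,"gripper":0}]';python3 go.py .614 .011 .0318 1.75
```

```text
time_s: 23.5
position: [0.6148, 0.0112, 0.0327]
tcp_rot: [[-0.03, 1.0, 0.0], [1.0, 0.03, -0.0], [-0.0, 0.0, -1.0]]
force: [0.6, 0.1, -1.5]
opening: 0.636
d [-0.2 -0.8  0.9] turn -0.001 rows>= 0.0 j [ -9.  45.  91.  -0.  44. -11.] F [ 0.6  0.1 -1.5] t 23.5 op 0.636
```

```bash
python3 -m inch '[{"dx":0,"dy":0,"dz":1,"turn":0,"gripper":0},{"dx":0,"dy":0,"dz":1,"turn":0,"gripper":0},{"dx":0,"dy":0,"dz":1,"turn":0,"gripper":100},{"dx":0,"dy":0,"dz":1,"turn":0,"gripper":100},{"dx":0,"dy":0,"dz":1,"turn":0,"gripper":100},{"dx":0,"dy":0,"dz":1,"turn":0,"gripper":100},{"dx":0,"dy":0,"dz":1,"turn":0,"gripper":100},{"dx":0,"dy":0,"dz":-10,"turn":0,"gripper":100},{"dx":0,"dy":0,"dz":-40,"turn":0,"gripper":100},{"dx":0,"dy":0,"dz":-85,"turn":0,"gripper":100},{"dx":0,"dy":0,"dz":-115,"turn":0,"gripper":100},{"dx":0,"dy":0,"dz":-120,"turn":0,"gripper":100}]';python3 go.py .4185 -.1625 .12 68
```

```text
time_s: 24.7
position: [0.6176, 0.0109, 0.1579]
tcp_rot: [[-0.03, 0.999, 0.01], [1.0, 0.03, -0.002], [-0.002, 0.01, -1.0]]
force: [0.9, 0.2, 0.3]
opening: 0.999
d [-167.3 -204.6   36.2] turn -1.157 rows>= 7.7 j [ -9.  35.  88.   0.  57. -11.] F [0.9 0.2 0.3] t 24.7 op 0.999
```

```bash
python3 -m inch '[{"dx":-167,"dy":-203,"dz":0,"turn":-1.22,"gripper":100},{"dx":-167,"dy":-203,"dz":0,"turn":-1.22,"gripper":100},{"dx":-167,"dy":-203,"dz":0,"turn":-1.22,"gripper":100},{"dx":-167,"dy":-203,"dz":0,"turn":-1.22,"gripper":100},{"dx":-167,"dy":-203,"dz":0,"turn":-1.22,"gripper":100},{"dx":-167,"dy":-203,"dz":0,"turn":-1.22,"gripper":100},{"dx":-167,"dy":-203,"dz":0,"turn":-1.22,"gripper":100},{"dx":-167,"dy":-203,"dz":20,"turn":-1.22,"gripper":100},{"dx":-167,"dy":-203,"dz":40,"turn":-1.22,"gripper":100},{"dx":-167,"dy":-203,"dz":50,"turn":-1.22,"gripper":100},{"dx":-167,"dy":-203,"dz":50,"turn":-1.22,"gripper":100},{"dx":-167,"dy":-203,"dz":50,"turn":-1.22,"gripper":100}]';python3 go.py .418 -.162 .028 72;python3 - <<'E'
from h import *
im=capture("top"); s=capture("side")
c=px("top",[(.614,.0092,.03)])[0];print(c)
cn,a=blob(im,(c[0],c[1],26,26),lambda h,s,v:v<48,3); r=cv2.minAreaRect(w("top",cn,.032).astype(np.float32)*1000);print("mov",a,r)
cn,a=blob(im,(c[0],c[1],28,28),lambda h,s,v:((s>50)&(h<30)&(v>110))|(v<48),3);print("blank",a,circ("top",cv2.convexHull(cn)[:,0],.016))
K=cv2.resize(im[130:300,230:430],None,fx=2,fy=2);K2=cv2.resize(s[180:350,270:470],None,fx=2,fy=2)
cv2.imwrite("pics/p1.png",np.hstack([K,K2])[:,:,::-1])
E
```

```text
time_s: 25.9
position: [0.4167, -0.1616, 0.1026]
tcp_rot: [[-0.949, 0.316, -0.0], [0.316, 0.949, 0.0], [0.0, 0.0, -1.0]]
force: [0.6, -0.3, 0.3]
opening: 0.998
d [-1.4  0.  74.6] turn -0.007 rows>= 1.5 j [ -36.   30.  114.    0.   36. -107.] F [ 0.6 -0.3  0.3] t 25.9 op 0.998
[329.64532032 195.61909693]
mov 166 ((626.2013549804688, 22.900714874267578), (51.59575653076172, 53.23261260986328), 0.5761643052101135)
blank 186 (array([0.6323, 0.0292]), np.float64(65.3))
```

View pics/p1.png

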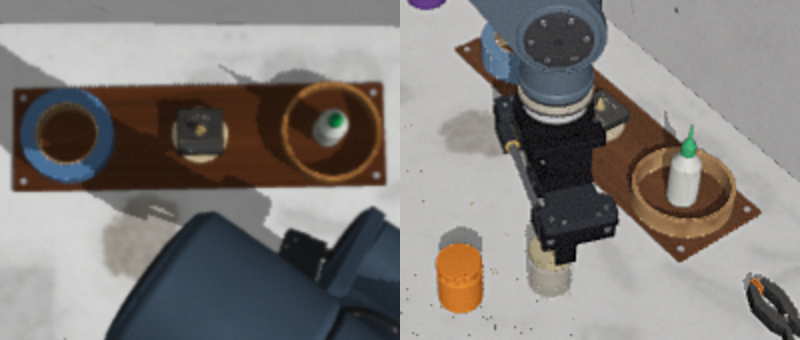

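The top view shows the movement on the blank at about (200,131) in the crop and the bottle in the hoop. In the side view the jar stands between the fingers at (548,265). Grip it.

```bash
python3 -m inch '[{"dx":-1,"dy":0,"dz":35,"turn":0,"gripper":100},{"dx":-1,"dy":0,"dz":62,"turn":0,"gripper":100},{"dx":-1,"dy":0,"dz":73,"turn":0,"gripper":100},{"dx":-1,"dy":0,"dz":73,"turn":0,"gripper":100},{"dx":-1,"dy":0,"dz":73,"turn":0,"gripper":0},{"dx":-1,"dy":0,"dz":73,"turn":0,"gripper":0},{"dx":-1,"dy":0,"dz":73,"turn":0,"gripper":0},{"dx":-1,"dy":0,"dz":73,"turn":0,"gripper":0},{"dx":-1,"dy":0,"dz":73,"turn":0,"gripper":0},{"dx":-1,"dy":0,"dz":73,"turn":0,"gripper":0},{"dx":-1,"dy":0,"dz":73,"turn":0,"gripper":0},{"dx":-1,"dy":0,"dz":73,"turn":0,"gripper":0}]';python3 -m inch '[{"dx":0,"dy":0,"dz":0,"turn":0,"gripper":0},{"dx":0,"dy":0,"dz":0,"turn":0,"gripper":0},{"dx":0,"dy":0,"dz":0,"turn":0,"gripper":0}]';python3 go.py .5045 .0062 .068 72
```

```text
time_s: 27.2
position: [0.4178, -0.1623, 0.0299]
tcp_rot: [[-0.949, 0.315, 0.001], [0.315, 0.949, -0.0], [-0.001, -0.0, -1.0]]
force: [-0.1, -0.5, 6.2]
opening: 0.554
time_s: 27.5
position: [0.4178, -0.1622, 0.0299]
tcp_rot: [[-0.949, 0.315, 0.001], [0.315, 0.949, -0.0], [-0.001, -0.0, -1.0]]
force: [0.4, -0.4, 5.3]
opening: 0.554
d [-29.2 187.2 -38.2] turn -0.007 rows>= 3.9 j [ -36.   40.  116.   -0.   25. -107.] F [ 0.4 -0.4  5.3] t 27.5 op 0.554
```

```bash
python3 -m inch '[{"dx":0,"dy":0,"dz":-15,"turn":0,"gripper":0},{"dx":0,"dy":0,"dz":-40,"turn":0,"gripper":0},{"dx":-5,"dy":30,"dz":-45,"turn":0,"gripper":0},{"dx":-10,"dy":65,"dz":-45,"turn":0,"gripper":0},{"dx":-16,"dy":105,"dz":-45,"turn":0,"gripper":0},{"dx":-22,"dy":145,"dz":-45,"turn":0,"gripper":0},{"dx":-27,"dy":175,"dz":-45,"turn":0,"gripper":0},{"dx":-29,"dy":187,"dz":-45,"turn":0,"gripper":0},{"dx":-29,"dy":187,"dz":-35,"turn":0,"gripper":0},{"dx":-29,"dy":187,"dz":-15,"turn":0,"gripper":0},{"dx":-29,"dy":187,"dz":-5,"turn":0,"gripper":0},{"dx":-29,"dy":187,"dz":-5,"turn":0,"gripper":0}]';python3 go.py .5045 .0062 .0305 72
```

```text
time_s: 28.7
position: [0.5021, 0.0054, 0.0327]
tcp_rot: [[-0.948, 0.317, -0.005], [0.317, 0.948, 0.001], [0.005, -0.001, -1.0]]
force: [-0.7, -0.3, -0.1]
opening: 0.556
d [-2.   1.5  2.2] turn -0.008 rows>= 0.1 j [-12.  41. 108.  -0.  32. -84.] F [-0.7 -0.3 -0.1] t 28.7 op 0.556
```

```bash
python3 -m inch '[{"dx":-1,"dy":1,"dz":1,"turn":0,"gripper":0},{"dx":-1,"dy":1,"dz":2,"turn":0,"gripper":0},{"dx":-1,"dy":1,"dz":3,"turn":0,"gripper":0},{"dx":-1,"dy":1,"dz":3,"turn":0,"gripper":0}]';python3 go.py .5045 .0062 .0300 72
```

```text
time_s: 29.1
position: [0.5056, 0.0067, 0.0319]
tcp_rot: [[-0.949, 0.315, 0.001], [0.315, 0.949, -0.0], [-0.001, 0.0, -1.0]]
force: [0.3, -0.1, -0.5]
opening: 0.554
d [ 0.9 -0.8  1.9] turn -0.007 rows>= 0.0 j [-12.  41. 107.  -0.  32. -84.] F [ 0.3 -0.1 -0.5] t 29.1 op 0.554
```

Press down 2 mm to the bench, release, go up and retreat to the right-front so both cameras see.

```bash
python3 -m inch '[{"dx":0,"dy":0,"dz":1,"turn":0,"gripper":0},{"dx":0,"dy":0,"dz":2,"turn":0,"gripper":0},{"dx":0,"dy":0,"dz":2,"turn":0,"gripper":0},{"dx":0,"dy":0,"dz":2,"turn":0,"gripper":100},{"dx":0,"dy":0,"dz":2,"turn":0,"gripper":100},{"dx":0,"dy":0,"dz":2,"turn":0,"gripper":100},{"dx":0,"dy":0,"dz":2,"turn":0,"gripper":100},{"dx":0,"dy":0,"dz":2,"turn":0,"gripper":100},{"dx":0,"dy":0,"dz":2,"turn":0,"gripper":100},{"dx":0,"dy":0,"dz":-10,"turn":0,"gripper":100},{"dx":0,"dy":0,"dz":-35,"turn":0,"gripper":100},{"dx":0,"dy":0,"dz":-80,"turn":0,"gripper":100}]';python3 -m inch '[{"dx":0,"dy":0,"dz":-40,"turn":0,"gripper":100},{"dx":0,"dy":0,"dz":-80,"turn":0,"gripper":100},{"dx":10,"dy":40,"dz":-110,"turn":0,"gripper":100},{"dx":25,"dy":85,"dz":-120,"turn":0,"gripper":100},{"dx":40,"dy":130,"dz":-120,"turn":0,"gripper":100},{"dx":55,"dy":175,"dz":-120,"turn":0,"gripper":100},{"dx":70,"dy":220,"dz":-120,"turn":0,"gripper":100},{"dx":85,"dy":265,"dz":-120,"turn":0,"gripper":100},{"dx":100,"dy":310,"dz":-120,"turn":0,"gripper":100},{"dx":115,"dy":355,"dz":-120,"turn":0,"gripper":100},{"dx":130,"dy":380,"dz":-120,"turn":0,"gripper":100},{"dx":130,"dy":380,"dz":-120,"turn":0,"gripper":100}]'; python3 - <<'E'
from h import *
im=capture("top"); s=capture("side")
def ov(c,I,x0,y0,x1,y1,f):
    C=cv2.resize(I[y0:y1,x0:x1],None,fx=f,fy=f,interpolation=cv2.INTER_CUBIC)
    th=np.linspace(0,2*np.pi,60)
    def pl(P,col): cv2.polylines(C,[((px(c,P)-[x0,y0]+.5)*f).astype(int)],True,col,1)
    def ci(x,y,z,r,col): pl(np.c_[x+r*np.cos(th),y+r*np.sin(th),0*th+z],col)
    ci(.6135,.0095,.016,.0335,(255,0,0)); ci(.5045,.0062,.062,.0245,(255,0,0)); ci(.6185,-.1503,.006,.018,(255,0,0)); ci(.6185,-.1503,.034,.061,(255,255,0))
    q=np.array([[1,1],[1,-1],[-1,-1],[-1,1]])*.028;a=np.radians(1.75);R=np.array([[np.cos(a),-np.sin(a)],[np.sin(a),np.cos(a)]])
    pl(np.c_[q@R.T+[.6135,.0095],np.full(4,.032)],(0,255,0)); return C
A=ov("top",im,300,165,430,260,4.5);B=ov("side",s,320,220,450,315,3)
cv2.imwrite("pics/f1.png",A[:,:,::-1]); 
cn,a=blob(im,tuple(px("top",[(.5045,.0062,.062)])[0])+(24,24),lambda h,s,v:(s>50)&(h<35)&(v>90));print("pins",a,circ("top",cv2.convexHull(cn)[:,0],.062))
for n in ("tub","clamp","moss","pins","movement"): print(n,[([round(float(v)) for v in d["extent"]],round(float(d["score"]),2)) for d in recognise("top",n)])
cv2.imwrite("pics/f2.png",s[:,:,::-1])
E
```

```text
time_s: 30.3
position: [0.5035, 0.0071, 0.111]
tcp_rot: [[-0.949, 0.316, -0.006], [0.316, 0.949, 0.001], [0.006, -0.001, -1.0]]
force: [0.9, -0.9, -0.8]
opening: 0.998
time_s: 31.5
position: [0.5002, 0.4124, 0.2322]
tcp_rot: [[-0.951, 0.311, 0.0], [0.311, 0.951, 0.002], [0.0, 0.002, -1.0]]
force: [-0.1, -0.7, -0.0]
opening: 0.997
pins 342 (array([0.5052, 0.0095]), np.float64(48.3))
tub [([188, 210, 26, 30], 0.95), ([326, 202, 20, 20], 0.41), ([475, 211, 50, 26], 0.26)]
clamp [([474, 212, 48, 26], 0.84)]
moss [([501, 252, 17, 14], 0.56)]
pins [([328, 239, 26, 25], 0.92), ([386, 317, 22, 24], 0.55)]
movement [([330, 197, 25, 24], 0.67)]
```

View pics/f1.png

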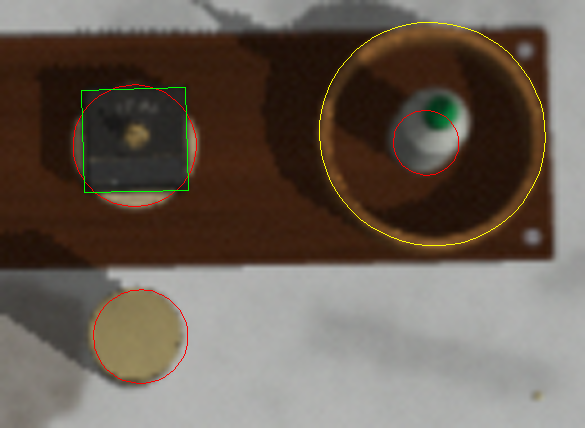

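View pics/f2.png

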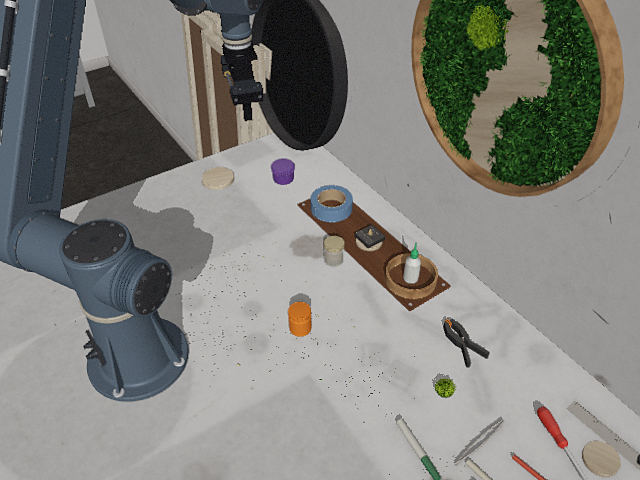

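The overlays match: the movement lies on its predicted square, the blank and jar on their circles, and the bottle's foot on its circle in the hoop. The bystanders are where they were. Hand in.

```bash
python3 -c "
from rig import *
s=read_state();print(s['time_s'],s['qvel'],s['force']);print(hand_in())"
```

```text
31.85 [ 0.14064819  0.14523603 -0.16028156  0.09754564  0.03289054  0.04099456] [-0.89189541 -0.32504649  1.01164684]
the job is handed in; nothing more can be done
None
```

I set out all four parts and handed the job in at about 32 s on the robot's clock, with the gripper open and clear of everything.

**Last checks, from the final pictures:**
- **Bottle:** it stands upright in the hoop, with its foot within a few mm of the centre by eye.
- **Blank:** measured about 1 mm from midway, before the movement went on top of it.
- **Movement:** it lies flat on the blank, shaft up, centred to a few mm by eye and square to the board.
- **Jar:** it stands upright at (0.505, 0.0095), about 108 mm from the blank's centre and about 3 mm off the straight-out line.
- **Tub, clamp and moss:** they show at the same pixels as at the start, to within 3 px of detection noise, and I never touched them.

**Went wrong or disagreed:**
- My first try at gripping the bottle lifted before the slow fingers had closed. The bottle stayed where it was, and the second try held.
- My automatic outline of the movement and blank failed against the dark board: it put the movement about 1.5 to 2 cm off. I judged those two by overlays on the picture instead.
- The side camera read about 1 px off from the top one.

I viewed 15 pictures, one over the budget.

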